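# Add the last lift to a stacked heel

### The arm

A 6-joint arm with a two-finger parallel gripper is mounted at the origin on the work surface. World frame = base frame: x ahead of the robot, y to its left, z up, the work surface at z = 0. Lengths are in m, angles in rad, forces in N, time in s.
With the tool pointing down it reaches from about 0.35 to 1 m from the base axis. Payload 7.1 kg.
Tool frame: the origin (TCP) lies midway between the tips of the shut fingers; the grasp point (between the pads) lies 19 mm behind it (r.tcp_to_grasp is the distance from the TCP to the grasp point, in m); z points along the fingers, y is the direction in which the jaws open and shut (so a half turn about z gives the same grasp; the last joint's range is limited). The gripper opens to 85 mm and grips with 20 to 120 N. Pads are 22 mm wide; open, the fingers measure 114 mm over their backs; the gripper's body (76 mm by 85 mm) begins 54 mm behind the grasp point. The pads swing forward as they close: fully open they stand 13 mm farther back than shut.
Start: joints at [1.144, 0.423, 1.63, -0, 1.089, -0.019], TCP at [0.248, 0.574, 0.231] pointing down, gripper open.
Joint ranges: [-3, 3], [-0.9, 2.11], [0.09, 2.58], [-1.31, 4.45], [0.11, 2.69], [-2.54, 2.54]. Speed limits (rad/s): [2.39, 2.39, 3.01, 3.14, 3.14, 3.14].

### API

Orientations are given as a rotation vector (axis times angle).
In Python, from rig import r gives the robot as it stands. The module is installed in compiled form; this text tells all that it offers.
- The arm moves only by the tool step_arm, never from a script. Its argument "deltas" is text: rows parted by semicolons, each of 7 numbers parted by spaces: the opening in per cent of the stroke, from 0 (shut) to 100 (fully open), then the shift along the world's x, y, z in m, then the turn, a rotation vector about the world's x, y, z in degrees. In form: jaw x y z rx ry rz; .... A call has 1 to 8 rows; each row is the pose to reach, as a shift and turn from the pose commanded when the call began; what a row does not reach only later rows make up. A row lasts 1/12 s, in which the tool goes at most 41.7 mm and 7.16 degrees, less where a joint would pass 70% of its speed; a pose out of reach is approached as far as the arm can. A call with a gripper value outside its range is refused whole. The fingers move at their own pace and stop on an object; "newtons" is the grip in N (left out, the last holds). Time passes only in rows, so rows that repeat a pose let the fingers close. It gives the time, the measured TCP pose, the force and the opening at its end, in the units of the state.
- r.read_state(): the state, without advancing time (a new reading comes with each control period).
- r.read_camera(name): name is "scene" or "top" or "wrist"; returns the picture (420x560x3 uint8, red, green, blue); there is no depth.
- r.camera_model(name): a dict with "fx", "fy", "cx", "cy" (pixels), "R" (3x3) and "t" (3): a world point X has camera coordinates R X + t. Camera axes: x right, y down, z forward; pixel columns grow to the right and rows downward; lengths in m; the calibration is good to about 2 mm. A picture is of the moment at which its call begins: read the wrist's pose just before it. camera_model takes no time and is no camera call; for the wrist camera it gives the pose at the moment of the call.
- r.sign_off(): hands the job in, once; it reports no verdict.
The state is a dict: "clock": time; "joint_positions": joint angles; "joint_velocities": joint speeds; "tau": joint torques, N m; "eef_pos": TCP position; "ee_rot": TCP orientation; "contact_force": force on the tool from outside, world axes, zero at the start; "ft_torque": the same for the moment, N m; "width": opening from 0.0 (shut) to 1.0 (fully open).
Only numpy, scipy, OpenCV 4.12 (cv2) and the standard library are available. Lean on these libraries where they do the work, as an engineer would, in place of code of your own. Each camera call takes 0.05 s, during which the arm holds its last target. There are 200 camera calls.

### The job

A heel is being built up on the steel plate: two leather lifts are already piled there. Draw the matching D-shaped lift out of the slotted wooden rack by its exposed top edge, lay it flat on the bare bench and let go, then take it again another way and set it squarely on top of the pile, edges flush and round end over round end. Leave the pile where it is, and do not disturb the square piece in the rack or the other things on the bench.

Things in the scene. Friction and masses are not known exactly. Their poses are not given: they have to be found in the camera images.
- lift_center (a point): Centre of the lift to be stacked: rigid brown leather board, D-shaped, 60 mm long, 48 wide, 14 thick, about 60 g; one end straight, the other a half circle (radius 24 mm), straight sides parallel for 36 mm. Its faces are alike, either may end on top. Axes: x through the thickness, y across the width, z along the length towards the round end. Flat on the bench this point is 7 mm up.
- lift_round (a point): Middle of the round end's edge of that lift, 30 mm from its centre along its z. At the start the lift stands on its straight end in either of the rack's two slots, round end up, the lower 26 mm inside the slot and 34 mm showing, so this point is 68 mm above the bench.
- pile_top_center (a point): Centre of the upper of the two lifts already piled on the steel plate, loose, same shape and size, lying flat, 46 mm above the bench. Axes: x along the length towards its round end, y across the width, z up. Its top face is 7 mm above this point. The pile's round ends point roughly towards the robot.
- pile_top_round (a point): The middle of the round end's edge of the upper piled lift, 30 mm from its centre along its x, half-way up its thickness.
- pile_low_center (a point): Centre of the lower piled lift, same shape and axes, exactly under the upper one, lying loose on the steel plate.
- plate: Dark steel plate, 130 x 130 x 25 mm, fixed to the bench, the pile near its middle. Origin at the centre of its underside, z up. It and the rack stand left and right of the bench's middle, either way round; the bench between them (about x 0.46 to 0.64 m, within 0.06 m of y = 0) is bare.
- rack: Light wooden rack, fixed: 130 mm (x) by 92 mm (y), 34 mm high, with two slots open at the top, 17 mm wide in x, 76 mm long in y, floor 8 mm above the bench, centred 33 mm either side of the origin along its x. One holds the lift, the other the square piece. Origin at the centre of its underside, z up.
- shim_center (a point): Centre of the square-ended wooden piece in the rack's other slot, 12 x 50 x 56 mm, standing upright, its top 64 mm above the bench (the lift's is 68 mm). Leave it.
- tin: Round shoe-polish tin, 78 mm across, 30 mm high, beyond the bare patch of bench. Origin under its centre. Leave it.
- awl: A screwdriver-like awl lying across the bench on the robot's side of the bare patch. Leave it.
- hammer: Hammer lying across the far side of the bench. Leave it.
- brush: Brush lying across the far side of the bench. Leave it.
- jar: Amber jar, 60 mm across, 110 mm high, at the right. Origin under its centre. Leave it.
- shoe: Black shoe, 290 mm long, 110 mm high, at the left. Leave it.
There are look-alikes about, which are no part of the job. What is shaped like the part that bears lift_center but green is not meant. Leave any red look-alike of the part that bears pile_top_center alone.

How it is judged:
By the outcome, as a careful person would: the job done as asked, in the order asked, and still so for the second after the job is handed in, with the robot touching nothing.
It also fails if it takes over 56 s, if anything falls off the work surface, if the arm or the gripper's body presses on something with over 40 N, if the wrist force passes 120 N, or if a joint passes its speed limit or range.

## Working session

There is one attempt and no reset: what is moved stays moved. The work goes in short steps, Python scripts to look and compute and a tool call to move; the robot and the scene stay as the last step left them, time stands still between calls to the robot, and variables do not carry over. Pictures are saved under pics/ and viewed, about 8 in all and at most 12, crops included, and the job is handed in when it is done.

Besides the shell and the picture viewer there is one more tool, called after "Emit:" as name(argument=value, ...), one argument or row to a line, values as JSON. step_arm: Moves the arm, as the interface text tells. Its arguments: {"type":"object","properties":{"deltas":{"type":"string"},"newtons":{"type":"number"}},"required":["deltas"]}

```bash
mkdir -p pics; cat > h.py <<'E'
from rig import r
import numpy as np, cv2
from scipy.spatial.transform import Rotation as Ro
def snap(n,f,crop=None,s=1):
    m=r.camera_model(n); im=r.read_camera(n)
    cv2.imwrite(f'pics/{f}_full.png',im[...,::-1])
    if crop: a,b,c,d=crop; im=im[c:d,a:b]
    im=cv2.resize(im,None,fx=s,fy=s,interpolation=cv2.INTER_CUBIC)
    cv2.imwrite(f'pics/{f}.png',im[...,::-1]); np.save(f'pics/{f}.npy',m,allow_pickle=True); return m
def ray(m,u,v,z):
    R=np.array(m['R']);t=np.array(m['t']); c=-R.T@t
    d=R.T@np.array([(u-m['cx'])/m['fx'],(v-m['cy'])/m['fy'],1]); return c+d*(z-c[2])/d[2]
def proj(m,X):
    p=np.array(m['R'])@np.array(X)+np.array(m['t']); return np.array([m['fx']*p[0]/p[2]+m['cx'],m['fy']*p[1]/p[2]+m['cy']])
E
python3 - <<'E'
from h import *
s=r.read_state();print({k:np.round(v,3) for k,v in s.items()}, r.tcp_to_grasp)
m=snap('top','top');print(m)
m=snap('scene','scene');print(-np.array(m['R']).T@m['t'])
a=cv2.imread('pics/top.png')
E
```

```text
{'clock': np.float64(0.0), 'joint_positions': array([ 1.144,  0.424,  1.631, -0.   ,  1.089, -0.019]), 'joint_velocities': array([ 0.001,  0.   ,  0.001,  0.   ,  0.001, -0.   ]), 'tau': array([-2.0000e-03, -5.5738e+01, -2.8174e+01, -0.0000e+00,  7.0000e-03,
       -0.0000e+00]), 'eef_pos': array([0.248, 0.573, 0.231]), 'ee_rot': array([-6.360e-01, -3.076e+00,  2.000e-03]), 'contact_force': array([ 0.416, -0.265,  0.232]), 'ft_torque': array([ 0.031,  0.019, -0.031]), 'width': np.float64(0.999)} 0.0187
{'fx': 475.18539899416913, 'fy': 475.18539899416913, 'cx': 284.51136875316604, 'cy': 217.78028489547867, 'R': array([[-0.02459785, -0.99964272, -0.01045848],
       [-0.99277898,  0.02565494, -0.11718244],
       [ 0.11740888,  0.00750052, -0.99305533]]), 't': array([0.04685232, 0.59975161, 1.42860887])}
[ 1.26318244 -0.24424081  0.95720078]
```

View pics/top.png

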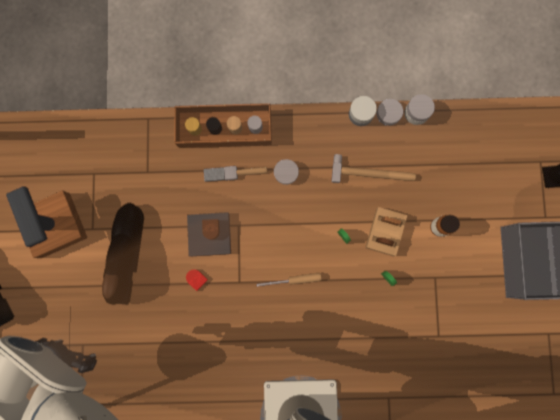

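The top view shows the plate and pile at (209,232) on the left and the rack at (388,231) on the right, rotated about 15°. Green decoys lie at (344,236) and (389,278), and the red look-alike at (196,280). Next I'll enlarge the details.

```bash
python3 - <<'E'
import cv2,numpy as np
a=cv2.imread('pics/top_full.png');s=cv2.imread('pics/scene_full.png')
A=cv2.resize(a[195:270,170:250],(400,375),interpolation=cv2.INTER_CUBIC)
B=cv2.resize(a[195:270,350:430],(400,375),interpolation=cv2.INTER_CUBIC)
cv2.imwrite('pics/crop1.png',np.hstack([A,B]))
E
```

```text
(no output)
```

View pics/crop1.png

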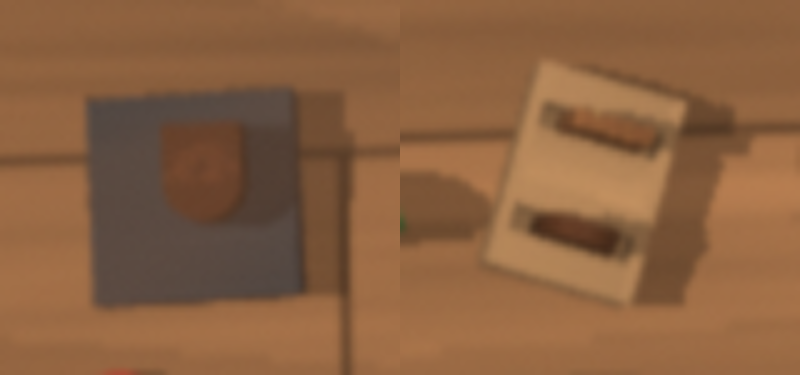

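View pics/scene.png

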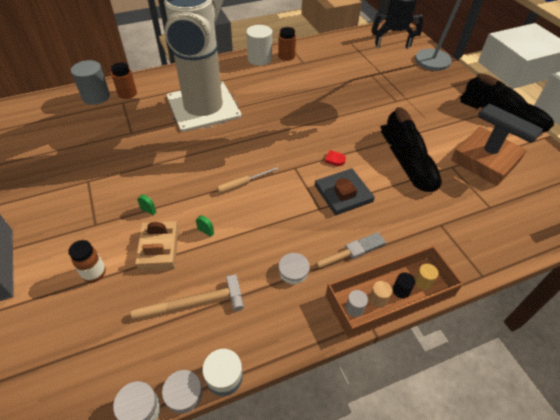

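The dark round-topped lift stands in the rack's nearer slot: crop (582,231), scene (157,228). The pale square shim is in the farther slot. The pile's straight edge is at the top and its round end faces the robot. Next I'll compute coarse poses.

```bash
python3 - <<'E'
from h import *
m=r.camera_model('top')
f=lambda x,y,o,z:ray(m,o+(x-(0 if o==170 else 400))/5-.5*0,195+y/5,z)[:2]
rk=[f(*p,350,.034) for p in [(545,62),(685,100),(632,303),(487,263)]];print('rack',np.round(rk,3),np.mean(rk,0))
for p in [(582,231),(533,228),(628,247)]: print('lift',f(*p,350,.062).round(3))
pl=[f(*p,170,.025) for p in [(90,98),(295,90),(302,292),(95,305)]];print('plate',np.round(pl,3),np.mean(pl,0))
for p in [(162,122),(245,122),(203,222)]: print('pile',f(*p,170,.053).round(3))
print('awl',[ray(m,u,v,0).round(3) for u,v in [(258,284),(321,279)]],'red',ray(m,196,280,0),'green',ray(m,344,236,0).round(3),ray(m,389,278,0).round(3))
w=r.camera_model('wrist');s=r.read_state();R=Ro.from_rotvec(s['ee_rot']).as_matrix()
Rw=np.array(w['R']);c=-Rw.T@w['t'];print('cam in tool',R.T@(c-s['eef_pos']),'cam axes in tool\n',(R.T@Rw.T).round(3),w['fx'])
print(R.round(3))
E
```

```text
rack [[ 0.626 -0.261]
 [ 0.6   -0.345]
 [ 0.476 -0.306]
 [ 0.503 -0.219]] [ 0.55103287 -0.2829039 ]
lift [ 0.519 -0.272]
lift [ 0.522 -0.243]
lift [ 0.509 -0.299]
plate [[0.62  0.332]
 [0.621 0.204]
 [0.496 0.201]
 [0.491 0.329]] [0.55701137 0.26648114]
pile [0.6   0.282]
pile [0.599 0.231]
pile [0.538 0.257]
awl [array([0.4  , 0.119, 0.   ]), array([ 0.411, -0.077,  0.   ])] red [0.41700021 0.31236528 0.        ] green [ 0.543 -0.153  0.   ] [ 0.408 -0.288  0.   ]
cam in tool [ 0.06689226 -0.00053862 -0.14308237] cam axes in tool
 [[-0.    -0.965 -0.263]
 [ 1.    -0.    -0.   ]
 [-0.    -0.263  0.965]] 306.39880882957857
[[-0.918  0.397 -0.001]
 [ 0.397  0.918 -0.001]
 [ 0.    -0.001 -1.   ]]
```

Emit:
step_arm(
  deltas="100 0.21 -0.21 0 0 0 23.4;100 0.21 -0.21 0 0 0 23.4;100 0.21 -0.21 0 0 0 23.4;100 0.21 -0.21 0 0 0 23.4;100 0.21 -0.21 0 0 0 23.4;100 0.21 -0.21 0 0 0 23.4;100 0.21 -0.21 0 0 0 23.4;100 0.21 -0.21 0 0 0 23.4",
)

```text
clock: 0.77
eef_pos: [0.461, 0.3599, 0.2311]
ee_rot: [0.004, 3.141, -0.002]
contact_force: [0.5, -0.3, 0.3]
width: 0.999
```

Emit:
step_arm(
  deltas="100 0.11 -0.105 -0.05 0 0 0;100 0.11 -0.105 -0.1 0 0 0;100 0.11 -0.105 -0.1 0 0 0;100 0.11 -0.105 -0.1 0 0 0;100 0.11 -0.105 -0.1 0 0 0;100 0.11 -0.105 -0.1 0 0 0;100 0.11 -0.105 -0.1 0 0 0",
)

```text
clock: 1.35
eef_pos: [0.5673, 0.2586, 0.1306]
ee_rot: [-0.001, -3.14, 0.001]
contact_force: [0.1, 0.9, 0.3]
width: 0.998
```

```bash
python3 - <<'E'
from h import *
s=r.read_state();print(s['eef_pos'],s['ee_rot'],s['joint_velocities'].round(3),s['joint_positions'].round(2))
snap('wrist','pile',None,1.4)
E
```

```text
[0.56733772 0.25862116 0.13064043] [-1.40035167e-03 -3.13959760e+00  6.16336330e-04] [ 0.031 -0.035 -0.007  0.003  0.002  0.002] [ 0.41  0.55  1.7   0.    0.9  -1.16]
```

View pics/pile.png

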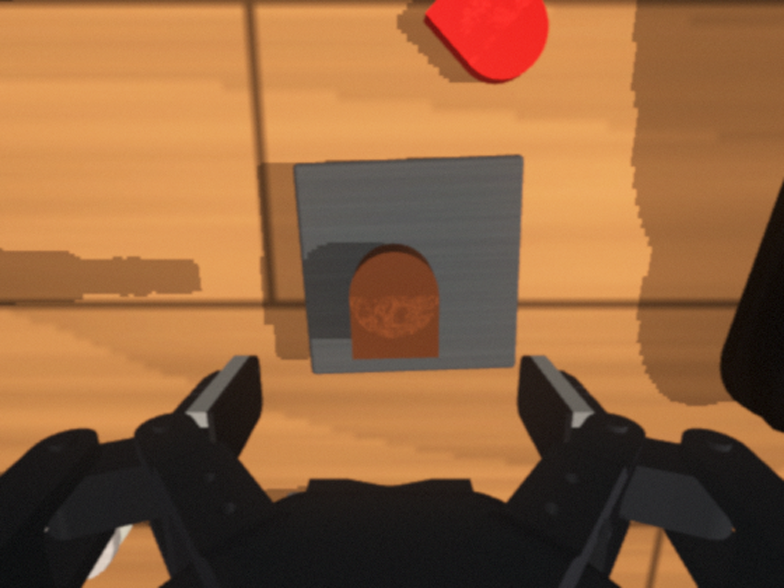

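The pile is centred at about (395,305) in the 1.4× picture, its round end up towards the robot, with a dark side-wall crescent at v≈247. I'll fit the D outline at the top-face height.

```bash
cat >> h.py <<'E'
from scipy.optimize import minimize
from scipy.ndimage import map_coordinates
def outline(n=40):  # D outline, x to round end, centre at 0; returns pts
    a=np.linspace(-np.pi/2,np.pi/2,n); arc=np.c_[.006+.024*np.cos(a),.024*np.sin(a)]
    e=np.linspace(-.024,.024,24)[1:-1]; s=np.linspace(-.030,.006,20)[1:-1]
    return np.r_[arc,np.c_[0*e-.030,e],np.c_[s,0*s+.024],np.c_[s,0*s-.024]]
def world(p,z,o=None):
    o=outline() if o is None else o; c,s=np.cos(p[2]),np.sin(p[2])
    return np.c_[p[0]+c*o[:,0]-s*o[:,1],p[1]+s*o[:,0]+c*o[:,1],np.full(len(o),z)]
def fitD(name,p0,z,lo=.010):
    m=np.load(f'pics/{name}.npy',allow_pickle=True).item(); im=cv2.imread(f'pics/{name}_full.png').astype(np.float32)
    out=outline()
    def val(p,k):  # colours along outline scaled by offset k (m)
        o=out.copy(); c=np.array([0,0]); n=np.where((np.abs(out[:,:1])>.0299)&(out[:,:1]<0),[[-1,0]],np.where(out[:,:1]>.006,(out-[.006,0])/.024,np.c_[0*out[:,0],np.sign(out[:,1])]))
        uv=np.array([proj(m,X) for X in world(p,z,o+k*n)])
        return np.array([map_coordinates(im[...,i],[uv[:,1],uv[:,0]],order=1,mode='nearest') for i in range(3)])
    def cost(q,k):
        p=np.array(p0)+q*[.001,.001,.02]
        return -np.minimum(np.linalg.norm(val(p,k)-val(p,-k),axis=0),60).mean()
    q=np.zeros(3)
    for k in (.004,.002,.001):
        q=minimize(cost,q,args=(k,),method='Nelder-Mead',options=dict(initial_simplex=q+np.array([[0,0,0],[3,0,0],[0,3,0],[0,0,3]])*k/.004,xatol=.02)).x
    p=np.array(p0)+q*[.001,.001,.02]
    for X in world(p,z,np.r_[out,[[0,0]]]):
        u,v=proj(m,X)*4; cv2.circle(big:=im if False else None,(0,0),1,0) if False else None
    b=cv2.resize(im,None,fx=4,fy=4,interpolation=cv2.INTER_CUBIC)
    uv=np.array([proj(m,X) for X in world(p,z)])
    for u,v in uv: cv2.circle(b,(int(4*u+2),int(4*v+2)),1,(0,255,0),-1)
    c=(4*uv.mean(0)).astype(int); b=b[max(0,c[1]-200):c[1]+200,max(0,c[0]-250):c[0]+250]
    cv2.imwrite(f'pics/{name}_fit.png',b); return p,cost(q,.001)
E
sed -i '/big:=/d; /for X in world(p,z,np.r_/d' h.py
python3 - <<'E'
from h import *
p,c=fitD('pile',[.569,.257,np.pi],.053);print(p,np.degrees(p[2]),c)
E
```

```text
[0.56978914 0.26061053 3.16649704] 181.42691626083666 -53.70342[ WARN:0@1.245] global loadsave.cpp:1063 imwrite_ Unsupported depth image for selected encoder is fallbacked to CV_8U.
```

View pics/pile_fit.png

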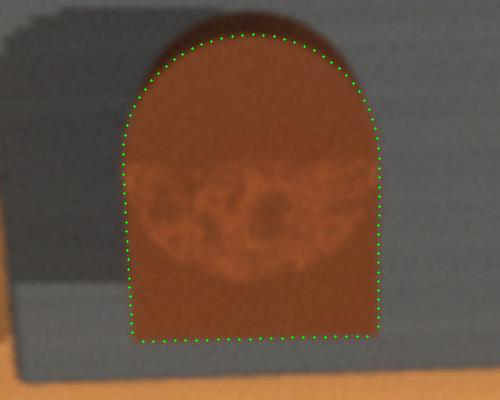

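The outline fits the top face well all round. The pile is at (0.5698, 0.2606) with yaw 181.4°. On to the rack.

Emit:
step_arm(
  deltas="100 -0.01 -0.03 0.04 0 0 -7;100 -0.01 -0.07 0.05 0 0 -14;100 -0.02 -0.11 0.05 0 0 -21;100 -0.02 -0.15 0.05 0 0 -28;100 -0.03 -0.19 0.05 0 0 -35;100 -0.03 -0.23 0.05 0 0 -42;100 -0.04 -0.27 0.05 0 0 -49;100 -0.04 -0.31 0.05 0 0 -56",
)

```text
clock: 2.07
eef_pos: [0.5266, -0.0511, 0.183]
ee_rot: [1.478, 2.771, 0.001]
contact_force: [0.9, -0.3, 0.4]
width: 0.997
```

Emit:
step_arm(
  deltas="60 -0.007 -0.04 0 0 0 -7;60 -0.007 -0.08 0 0 0 -14;60 -0.007 -0.12 0 0 0 -21;60 -0.007 -0.16 0 0 0 -28;60 -0.007 -0.20 0 0 0 -35;60 -0.007 -0.222 0 0 0 -42;60 -0.007 -0.222 0 0 0 -49;60 -0.007 -0.222 0 0 0 -51.7",
)

```text
clock: 2.73
eef_pos: [0.5218, -0.2735, 0.1831]
ee_rot: [2.541, 1.844, 0.002]
contact_force: [-0.3, 1.0, 0.2]
width: 0.6
```

Emit:
step_arm(
  deltas="45 0 0 -0.02 0 0 0;45 0 0 -0.02 0 0 0;45 0 0 -0.02 0 0 0",
)

```text
clock: 2.98
eef_pos: [0.521, -0.2717, 0.1619]
ee_rot: [-2.534, -1.856, 0.0]
contact_force: [-1.0, -0.2, 0.1]
width: 0.45
```

```bash
python3 - <<'E'
from h import *
s=r.read_state();print(s['eef_pos'],s['ee_rot'],s['width'],s['joint_positions'].round(2))
R=Ro.from_rotvec(s['ee_rot']).as_matrix();print(R.round(3))
snap('wrist','rack',None,1.4)
E
```

```text
[ 0.52097336 -0.27168356  0.16192506] [-2.53378781e+00 -1.85618008e+00  1.40828018e-04] 0.4498123669788428 [-0.5   0.46  1.76  0.    0.92 -0.19]
[[ 0.302  0.953 -0.   ]
 [ 0.953 -0.302  0.   ]
 [ 0.    -0.001 -1.   ]]
```

View pics/rack.png

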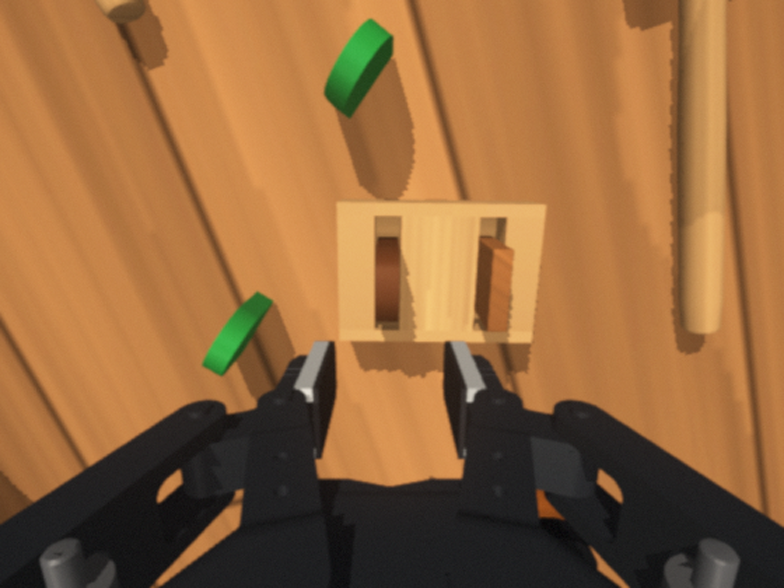

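The lift (1.4×) spans columns 375–400 and rows 238–322 and is parallel to the jaws' sides. The shim is at (494,285) and the fingers will straddle only the lift.

```bash
python3 - <<'E'
from h import *
m=np.load('pics/rack.npy',allow_pickle=True).item()
s=r.read_state();R=Ro.from_rotvec(s['ee_rot']).as_matrix()
for u,v,z in [(387.5,275,.066),(387.5,238,.046),(387.5,322,.046),(375.5,280,.066),(400,280,.066),(337,202,.034),(545,206,.034),(532,340,.034),(340,340,.034)]:
    X=ray(m,u/1.4,v/1.4,z); print(u,v,z,X.round(4),'in tool xy',(R.T@(X-s['eef_pos']))[:2].round(4))
E
```

```text
387.5 275 0.066 [ 0.5224 -0.2624  0.066 ] in tool xy [ 0.0096 -0.002 ]
387.5 238 0.046 [ 0.5279 -0.2449  0.046 ] in tool xy [ 0.0279 -0.0021]
387.5 322 0.046 [ 0.5115 -0.2963  0.046 ] in tool xy [-0.0261 -0.0022]
375.5 280 0.066 [ 0.515  -0.2631  0.066 ] in tool xy [ 0.0066 -0.0089]
400 280 0.066 [ 0.5284 -0.2674  0.066 ] in tool xy [0.0066 0.0052]
337 202 0.034 [ 0.5042 -0.2158  0.034 ] in tool xy [ 0.0485 -0.0335]
545 206 0.034 [ 0.6266 -0.2571  0.034 ] in tool xy [0.0461 0.0957]
532 340 0.034 [ 0.5995 -0.3421  0.034 ] in tool xy [-0.0432  0.0955]
340 340 0.034 [ 0.4756 -0.303   0.034 ] in tool xy [-0.0433 -0.0344]
```

Emit:
step_arm(
  deltas="45 -0.0016 0.0016 -0.04 0 0 0;45 -0.0016 0.0016 -0.08 0 0 0;45 -0.0016 0.0016 -0.105 0 0 0;45 -0.0016 0.0016 -0.115 0 0 0;45 -0.0016 0.0016 -0.123 0 0 0;45 -0.0016 0.0016 -0.123 0 0 0",
)

```text
clock: 3.53
eef_pos: [0.5196, -0.2714, 0.0382]
ee_rot: [-2.535, -1.855, 0.0]
contact_force: [-0.1, 0.2, -0.5]
width: 0.448
```

Emit:
step_arm(
  deltas="8 0 0 0 0 0 0;8 0 0 0 0 0 0;8 0 0 0 0 0 0;8 0 0 0 0 0 0;8 0 0 0 0 0 0",
  newtons=40,
)

```text
clock: 3.95
eef_pos: [0.5205, -0.2722, 0.0401]
ee_rot: [2.534, 1.852, 0.002]
contact_force: [1.0, 1.8, 7.3]
width: 0.154
```

Grip is on the lift (13 mm opening). I'll raise it straight up, then carry it to the bare patch.

Emit:
step_arm(
  deltas="8 0 0 0.01 0 0 0;8 0 0 0.03 0 0 0;8 0 0 0.06 0 0 0;8 0 0 0.09 0 0 0;8 0 0 0.11 0 0 0;8 0 0 0.11 0 0 0",
)

```text
clock: 4.45
eef_pos: [0.5218, -0.2731, 0.1539]
ee_rot: [2.53, 1.849, 0.006]
contact_force: [0.4, -1.1, 0.5]
width: 0.161
```

Emit:
step_arm(
  deltas="8 0.006 0.035 0 0 0 3;8 0.012 0.07 0 0 0 6;8 0.018 0.105 0 0 0 9;8 0.024 0.14 0 0 0 12;8 0.03 0.175 0 0 0 15;8 0.036 0.21 0 0 0 17.7;8 0.04 0.245 0 0 0 17.7;8 0.04 0.272 0 0 0 17.7",
)

```text
clock: 5.12
eef_pos: [0.5594, 0.0028, 0.1484]
ee_rot: [-2.22, -2.223, -0.001]
contact_force: [0.7, -0.4, -1.0]
width: 0.156
```

Emit:
step_arm(
  deltas="8 0 0 0 0 7 0;8 0 0 0 0 14 0;8 0 0 0 0 21 0;8 0 0 0 0 28 0;8 0 0 0 0 35 0;8 0 0 0 0 42 0;8 0 0 0 0 45 0;8 0 0 0 0 45 0",
)

```text
clock: 5.78
eef_pos: [0.5591, 0.0003, 0.1456]
ee_rot: [-1.756, -1.757, 0.733]
contact_force: [-1.0, 0.8, -0.5]
width: 0.155
```

```bash
python3 - <<'E'
from h import *
s=r.read_state();print(s['eef_pos'],s['width'],s['joint_positions'].round(2),Ro.from_rotvec(s['ee_rot']).as_matrix().round(3))
snap('scene','held',(180,320,120,300),3)
E
```

```text
[5.59082938e-01 2.76601430e-04 1.45568156e-01] 0.15549243796782405 [-0.02  0.83  1.34 -0.01  1.77 -0.01] [[-0.     0.703 -0.711]
 [ 1.     0.001  0.   ]
 [ 0.    -0.711 -0.703]]
```

View pics/held.png

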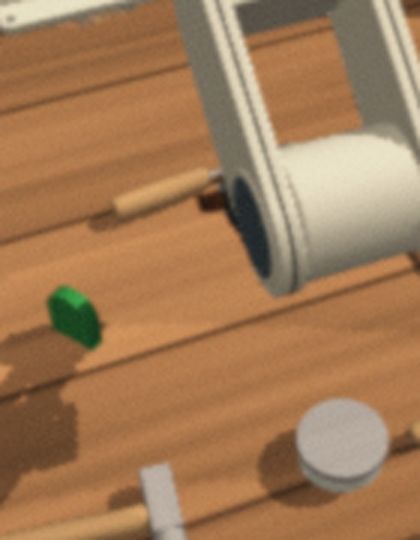

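The lift is still gripped (brown at (213,200)), with its straight end pointing toward the robot. I'll lower it until its edge touches the bench.

Emit:
step_arm(
  deltas="8 -0.02 0 -0.03 0 0 0;8 -0.02 0 -0.06 0 0 0;8 -0.02 0 -0.09 0 0 0;8 -0.02 0 -0.105 0 0 0;8 -0.02 0 -0.11 0 0 0;8 -0.02 0 -0.113 0 0 0;8 -0.02 0 -0.113 0 0 0",
)

```text
clock: 6.42
eef_pos: [0.5398, 0.0003, 0.0362]
ee_rot: [-1.76, -1.761, 0.728]
contact_force: [-0.8, 0.2, -0.0]
width: 0.158
```

Emit:
step_arm(
  deltas="8 0 0 -0.001 0 0 0;8 0 0 -0.002 0 0 0;8 0 0 -0.003 0 0 0;8 0 0 -0.003 0 0 0",
)

```text
clock: 6.75
eef_pos: [0.5396, 0.0003, 0.0328]
ee_rot: [-1.76, -1.761, 0.728]
contact_force: [-0.2, 0.4, -0.5]
width: 0.156
```

Emit:
step_arm(
  deltas="8 0 0 -0.001 0 0 0;8 0 0 -0.002 0 0 0;8 0 0 -0.003 0 0 0;8 0 0 -0.004 0 0 0;8 0 0 -0.004 0 0 0",
)

```text
clock: 7.17
eef_pos: [0.5391, 0.0004, 0.028]
ee_rot: [-1.759, -1.76, 0.729]
contact_force: [0.3, 0.0, -0.8]
width: 0.156
```

Emit:
step_arm(
  deltas="20 0 0 -0.001 0 0 0;25 0 0 -0.001 0 0 0;30 0 0 -0.001 0 0 0;35 0 0 -0.001 0 0 0;35 0 0 -0.001 0 0 0",
)

```text
clock: 7.58
eef_pos: [0.5393, 0.0004, 0.0273]
ee_rot: [-1.759, -1.76, 0.729]
contact_force: [-0.3, -0.6, -0.3]
width: 0.347
```

Emit:
step_arm(
  deltas="35 0.007 0 0.007 0 0 0;35 0.014 0 0.014 0 0 0;35 0.021 0 0.021 0 0 0;35 0.028 0 0.028 0 0 0;35 0.042 0 0.042 0 0 0;35 0.056 0 0.056 0 0 0;35 0.07 0 0.075 0 0 0;35 0.08 0 0.1 0 0 0",
)

```text
clock: 8.25
eef_pos: [0.6201, 0.0004, 0.1278]
ee_rot: [-1.759, -1.76, 0.729]
contact_force: [-1.0, 0.4, -0.6]
width: 0.353
```

Emit:
step_arm(
  deltas="70 -0.01 0 0.02 0 -7 0;70 -0.02 0 0.02 0 -14 0;70 -0.03 0 0.02 0 -21 0;70 -0.04 0 0.02 0 -28 0;70 -0.05 0 0.02 0 -35 0;70 -0.06 0 0.02 0 -42 0;70 -0.07 0 0 0 -45 0;100 -0.074 0 -0.02 0 -45 0",
)

```text
clock: 8.92
eef_pos: [0.5434, 0.0004, 0.1095]
ee_rot: [2.218, 2.22, 0.005]
contact_force: [0.4, -0.2, -0.5]
width: 0.827
```

Emit:
step_arm(
  deltas="100 0 0 0 0 0 -7;100 0 0 0 0 0 -14;100 0 0 0 0 0 -21;100 0 0 0 0 0 -28;100 0 0 0 0 0 -35;100 0 0 0 0 0 -42;100 0 0 0 0 0 -49;100 0 0 0 0 0 -56",
)

```text
clock: 9.58
eef_pos: [0.5463, 0.0003, 0.1083]
ee_rot: [3.006, 0.91, 0.002]
contact_force: [-0.3, 0.6, 0.1]
width: 1.002
```

Emit:
step_arm(
  deltas="100 0 0 -0.01 0 0 -7;100 0 0 -0.015 0 0 -14;100 0 0 -0.015 0 0 -21;100 0 0 -0.015 0 0 -28;100 0 0 -0.015 0 0 -34;100 0 0 -0.015 0 0 -34;100 0 0 -0.015 0 0 -34",
)

```text
clock: 10.17
eef_pos: [0.546, 0.0003, 0.093]
ee_rot: [3.142, 0.006, 0.002]
contact_force: [0.4, -0.1, 0.3]
width: 1.0
```

```bash
python3 - <<'E'
from h import *
s=r.read_state();print(s['eef_pos'],s['ee_rot'],s['width'],s['joint_positions'].round(2))
snap('wrist','liftA',None,1.4)
E
```

```text
[5.46034937e-01 3.17322279e-04 9.30159925e-02] [3.14154066e+00 6.02241626e-03 1.67631640e-03] 0.9995192551280324 [-0.02  0.51  1.89 -0.    0.74  1.55]
```

View pics/liftA.png

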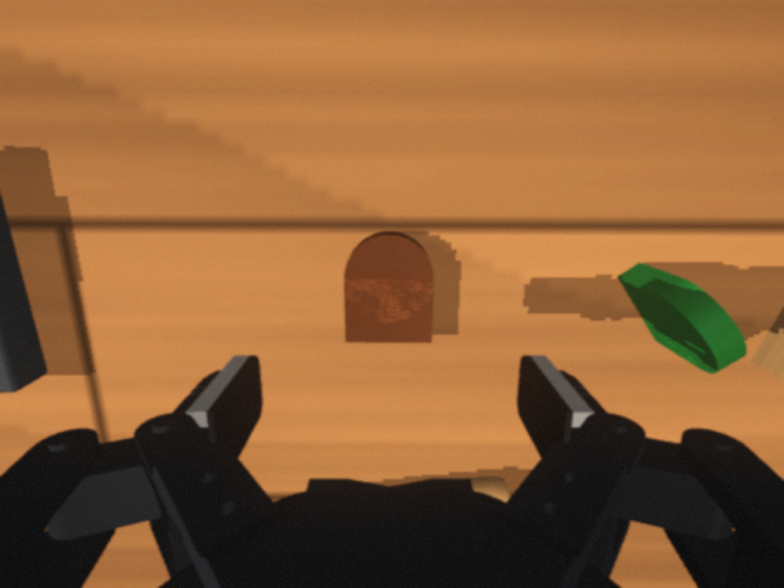

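The lift lies flat on the bare bench, released, round end up in the image (+x). It appears in nearly the same image pose as the pile did, so comparing the two in the tool frame cancels calibration bias.

```bash
python3 - <<'E' 2>/dev/null
from h import *
m=np.load('pics/liftA.npy',allow_pickle=True).item()
X=ray(m,390/1.4,287/1.4,.014);print(X)
p,c=fitD('liftA',[X[0],X[1],0],.014);print('lift',p,np.degrees(p[2]),c)
def rel(p,pos,rv):
    R=Ro.from_rotvec(rv).as_matrix(); q=R.T@(np.array([p[0],p[1],pos[2]])-pos); d=R.T@[np.cos(p[2]),np.sin(p[2]),0]
    return q[:2].round(5),np.degrees(np.arctan2(d[1],d[0])).round(2)
s=r.read_state();print('lift in tool',rel(p,s['eef_pos'],s['ee_rot']))
print('pile in tool',rel([0.56978914,0.26061053,3.16649704],np.array([0.56733772,0.25862116,0.13064043]),[-1.40035167e-03,-3.13959760e+00,6.16336330e-04]))
E
```

```text
[ 5.52815552e-01 -4.64185172e-04  1.40000000e-02]
lift [0.55118078 0.0011553  0.03231276] 1.8513850149616993 -46.56253
lift in tool (array([ 0.00532, -0.00077]), np.float64(-1.62))
pile in tool (array([-0.00245,  0.00199]), np.float64(-1.48))
```

View pics/liftA_fit.png

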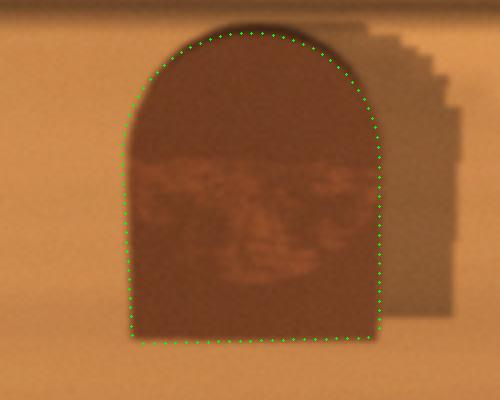

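Emit:
step_arm(
  deltas="75 -0.0025 0 -0.04 0 0 1.6;75 -0.0025 0 -0.07 0 0 1.6;75 -0.0025 0 -0.085 0 0 1.6;75 -0.0025 0 -0.091 0 0 1.6;75 -0.0025 0 -0.093 0 0 1.6;75 -0.0025 0 -0.093 0 0 1.6",
)

```text
clock: 10.72
eef_pos: [0.5432, 0.0004, -0.0005]
ee_rot: [3.141, 0.047, 0.0]
contact_force: [-0.4, 0.2, -0.3]
width: 0.75
```

Emit:
step_arm(
  deltas="48 0 0 0 0 0 0;48 0 0 0 0 0 0;48 0 0 0 0 0 0;48 0 0 0 0 0 0;48 0 0 0 0 0 0",
  newtons=40,
)

```text
clock: 11.13
eef_pos: [0.5439, 0.0003, 0.0008]
ee_rot: [3.141, 0.045, 0.004]
contact_force: [-0.4, 0.1, 7.5]
width: 0.55
```

Emit:
step_arm(
  deltas="48 0 0 0.01 0 0 0;48 0 0 0.03 0 0 0;48 0 0 0.06 0 0 0;48 0 0 0.09 0 0 0;48 0 0 0.12 0 0 0;48 0 0 0.13 0 0 0;48 0 0 0.13 0 0 0",
)

```text
clock: 11.72
eef_pos: [0.5448, 0.0003, 0.1328]
ee_rot: [3.141, 0.045, 0.01]
contact_force: [0.2, -0.9, -1.0]
width: 0.549
```

Emit:
step_arm(
  deltas="48 0 0.01 0 0 0 6;48 0 0.02 0 0 0 12;48 0 0.03 0 0 0 18;48 0 0.04 0 0 0 24;48 0 0.05 0 0 0 30;48 0 0.06 0 0 0 36;48 0 0.07 0 0 0 42;48 0 0.08 0 0 0 48",
)

```text
clock: 12.38
eef_pos: [0.5416, 0.0807, 0.1277]
ee_rot: [-2.847, -1.326, 0.004]
contact_force: [-0.3, 0.3, -0.8]
width: 0.549
```

Emit:
step_arm(
  deltas="48 0 0.01 0 0 0 6;48 0 0.02 0 0 0 12;48 0 0.03 0 0 0 18;48 0 0.04 0 0 0 24;48 0 0.05 0 0 0 30;48 0 0.06 0 0 0 36;48 0 0.07 0 0 0 42;48 0 0.08 0 0 0 48",
)

```text
clock: 13.05
eef_pos: [0.5416, 0.1605, 0.1276]
ee_rot: [-2.061, -2.369, 0.004]
contact_force: [-0.6, 0.8, -0.3]
width: 0.547
```

Emit:
step_arm(
  deltas="48 0.004 0.01 0 0 0 6;48 0.008 0.02 0 0 0 12;48 0.012 0.03 0 0 0 18;48 0.016 0.04 0 0 0 24;48 0.02 0.05 0 0 0 30;48 0.024 0.06 0 0 0 36;48 0.03 0.07 0 0 0 42;48 0.034 0.08 0 0 0 48",
)

```text
clock: 13.72
eef_pos: [0.5761, 0.2404, 0.1275]
ee_rot: [-0.92, -3.002, 0.003]
contact_force: [-0.1, 0.8, 0.4]
width: 0.547
```

Emit:
step_arm(
  deltas="48 0 0.006 0 0 0 7;48 0 0.012 0 0 0 14;48 0 0.0205 0 0 0 21;48 0 0.0205 0 0 0 28;48 0 0.0205 0 0 0 35.8;48 0 0.0205 0 0 0 35.8;48 0 0.0205 0 0 0 35.8",
)

```text
clock: 14.3
eef_pos: [0.5759, 0.2605, 0.1279]
ee_rot: [0.035, -3.139, 0.001]
contact_force: [-0.3, -0.0, -1.0]
width: 0.544
```

```bash
python3 - <<'E'
from h import *
s=r.read_state();print(s['eef_pos'],s['ee_rot'],s['width'],s['contact_force'],s['joint_positions'].round(2),s['joint_velocities'].round(3))
snap('wrist','hold2',(140,420,150,400),2.5)
R=Ro.from_rotvec(s['ee_rot']).as_matrix();print(np.degrees(np.arctan2(R[1,0],R[0,0])),R[:,2])
E
```

```text
[0.57589965 0.26052047 0.12788048] [ 3.51131242e-02 -3.13933007e+00  1.40958642e-03] 0.5441536804221264 [-0.27103698 -0.03265846 -1.01203732] [ 0.41  0.56  1.68 -0.    0.91 -1.19] [-0.001 -0.005 -0.003 -0.001  0.003  0.04 ]
-178.71840919828878 [-2.05572701e-03 -9.21009320e-04 -9.99997463e-01]
```

View pics/hold2.png

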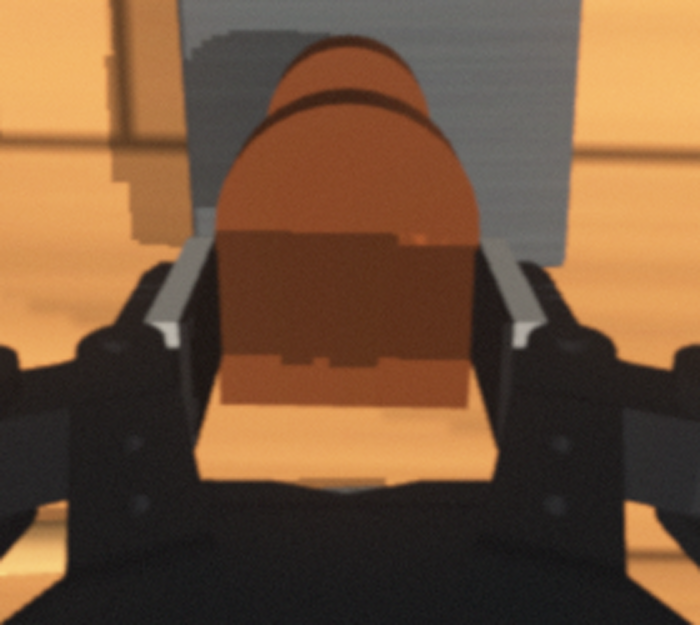

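The held lift is clear in view, square between the pads with its round end toward the robot, and the pile's round end shows behind it. I'll fit its outline in the hand.

```bash
python3 - <<'E' 2>/dev/null
from h import *
def rel(p,pos,rv):
    R=Ro.from_rotvec(rv).as_matrix(); q=R.T@(np.array([p[0],p[1],pos[2]])-pos); d=R.T@[np.cos(p[2]),np.sin(p[2]),0]
    return q[:2].round(5),np.degrees(np.arctan2(d[1],d[0])).round(2)
s=r.read_state()
for dz in (.0115,.0135,.0155):
    p,c=fitD('hold2',[.568,.2605,3.164],s['eef_pos'][2]+dz);print(dz,p.round(5),np.degrees(p[2]),c,rel(p,s['eef_pos'],s['ee_rot']))
for z in (.051,.053,.055): print('pile',z,fitD('pile',[.569,.257,np.pi],z))
for z in (.012,.014,.016): print('lift',z,fitD('liftA',[.5512,.001,0.03],z))
p,c=fitD('hold2',[.568,.2605,3.164],s['eef_pos'][2]+.0135)
E
```

```text
0.0115 [0.56796 0.26001 3.16259] 181.2030436369878 -58.79074 (array([ 0.00812, -0.00035]), np.float64(0.03))
0.0135 [0.56691 0.25993 3.15311] 180.65995964336662 -58.074642 (array([ 0.00918, -0.0004 ]), np.float64(0.57))
0.0155 [0.56606 0.2602  3.16977] 181.61423447632586 -53.482666 (array([ 0.01002, -0.00011]), np.float64(-0.39))
pile 0.051 (array([0.57044959, 0.26063354, 3.1675302 ]), np.float32(-52.478825))
pile 0.053 (array([0.56978914, 0.26061053, 3.16649704]), np.float32(-53.70342))
pile 0.055 (array([0.56913788, 0.26060869, 3.16750375]), np.float32(-52.875126))
lift 0.012 (array([0.5508619 , 0.0007564 , 0.01673339]), np.float32(-45.84354))
lift 0.014 (array([0.55117862, 0.00115564, 0.03236333]), np.float32(-46.562504))
lift 0.016 (array([ 0.55287585,  0.00058914, -0.00138987]), np.float32(-50.765297))
```

View pics/hold2_fit.png

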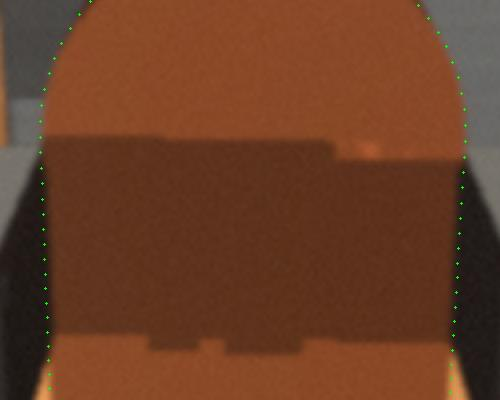

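```bash
python3 - <<'E' 2>/dev/null
from h import *
s=r.read_state()
def best(n,p0,z):
    return min((fitD(n,[p0[0]+a,p0[1],p0[2]+b],z) for a in (-.001,.001) for b in (-.02,.02)),key=lambda t:t[1])
for n,p0,z0 in (('hold2',[.5675,.2603,3.162],s['eef_pos'][2]+.0132),('liftA',[.5518,.0008,.02],.014),('pile',[.5698,.2606,3.166],.053)):
    for d in (-.003,-.0015,0,.0015,.003):
        p,c=best(n,p0,z0+d);print(n,d,p.round(4),round(float(c),2))
E
```

```text
hold2 -0.003 [0.5682 0.2601 3.1382] -59.03
hold2 -0.0015 [0.5679 0.26   3.1406] -59.08
hold2 0 [0.5669 0.2599 3.1546] -58.39
hold2 0.0015 [0.5669 0.2601 3.1455] -56.22
hold2 0.003 [0.566  0.26   3.1482] -52.15
liftA -0.003 [5.505e-01 5.000e-04 1.340e-02] -45.57
liftA -0.0015 [0.5509 0.001  0.0275] -46.03
liftA 0 [0.5512 0.0012 0.0323] -46.56
liftA 0.0015 [ 5.527e-01  5.000e-04 -2.100e-03] -50.28
liftA 0.003 [ 0.5531  0.0007 -0.0142] -50.96
pile -0.003 [0.5707 0.2607 3.1676] -50.56
pile -0.0015 [0.5703 0.2606 3.1659] -53.06
pile 0 [0.5698 0.2606 3.1664] -53.7
pile 0.0015 [0.5693 0.2606 3.168 ] -53.33
pile 0.003 [0.5688 0.2605 3.167 ] -51.24
```

Emit:
step_arm(
  deltas="48 0.0026 0.0007 -0.03 0 0 1;48 0.0026 0.0007 -0.05 0 0 1;48 0.0026 0.0007 -0.06 0 0 1;48 0.0026 0.0007 -0.066 0 0 1;48 0.0026 0.0007 -0.066 0 0 1;48 0.0026 0.0007 -0.066 0 0 1;48 0.0026 0.0007 -0.066 0 0 1",
)

```text
clock: 14.93
eef_pos: [0.5801, 0.2619, 0.0644]
ee_rot: [-0.066, 3.139, 0.001]
contact_force: [0.4, -0.1, 0.1]
width: 0.548
```

```bash
python3 - <<'E'
from h import *
s=r.read_state();R=Ro.from_rotvec(s['ee_rot']).as_matrix();print(s['eef_pos'],np.degrees(np.arctan2(R[1,0],R[0,0]))%360,R[:,2],s['contact_force'])
snap('wrist','pre',(140,420,100,350),2.5)
E
```

```text
[0.58010065 0.26185771 0.06439478] 182.40177509775503 [ 1.62985511e-03  6.82900690e-04 -9.99998439e-01] [ 0.40091865 -0.09429787  0.05800578]
```

View pics/pre.png

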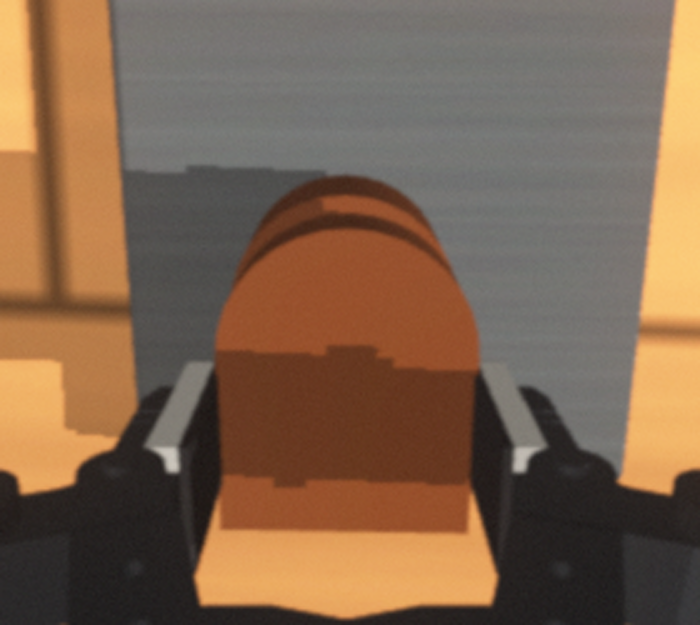

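The pile's visible round end at (345,195) lies just beyond the held one at (345,225), laterally in line. I've used all 12 picture views, so I'll check numerically from here, fitting both arcs in this same image.

```bash
cat > arc.py <<'E'
from h import *
def arcfit(name,p0,z,deg=45,full=False,yaw=3.1665,st=(.003,.0015,.001)):
    m=np.load(f'pics/{name}.npy',allow_pickle=True).item(); im=cv2.imread(f'pics/{name}_full.png').astype(np.float32)
    a=np.radians(np.linspace(-deg,deg,60))
    def val(p,k):
        o=np.c_[.006+(.024+k)*np.cos(a),(.024+k)*np.sin(a)]
        uv=np.array([proj(m,X) for X in world([*p,yaw],z,o)])
        return np.array([map_coordinates(im[...,i],[uv[:,1],uv[:,0]],order=1) for i in range(3)])
    f=lambda q,k:-np.linalg.norm(val(np.array(p0)+q*.001,k)-val(np.array(p0)+q*.001,-k),axis=0).mean()
    best=None
    for k in st:
        g=[(f(np.array([x,y]),k),x,y) for x in np.arange(-4,4.1,.5) for y in np.arange(-3,3.1,.5)] if best is None else []
        q=np.array(min(g)[1:]) if g else best
        best=minimize(f,q,args=(k,),method='Nelder-Mead',options=dict(initial_simplex=q+np.array([[0,0],[.5,0],[0,.5]]))).x
    return (np.array(p0)+best*.001).round(4),round(f(best,st[-1]),1)
E
python3 - <<'E'
from arc import *
s=r.read_state();z=s['eef_pos'][2]
print('pile in pile.png',arcfit('pile',[.5698,.2606],.053,60))
print('pile in pre', arcfit('pre',[.5698,.2606],.053,40), arcfit('pre',[.5698,.2606],.053,30))
for n,zz,x in (('pre',z,.5715),('hold2',.1279,.567)):
  for dz in (.012,.0132): print('held',n,dz,arcfit(n,[x,.2606],zz+dz,60))
E
```

```text
pile in pile.png (array([0.5659, 0.2603]), np.float32(-51.7))
pile in pre (array([0.5661, 0.2604]), np.float32(-84.8)) (array([0.5659, 0.2603]), np.float32(-91.5))
held pre 0.012 (array([0.5718, 0.2611]), np.float32(-78.8))
held pre 0.0132 (array([0.5715, 0.2612]), np.float32(-78.7))
held hold2 0.012 (array([0.5652, 0.2599]), np.float32(-68.1))
held hold2 0.0132 (array([0.565 , 0.2598]), np.float32(-67.2))
```

```bash
sed -i 's/np.arange(-4,4.1,.5) for y/np.arange(-rng,rng+.1,.4) for y/; s/full=False/rng=4/' arc.py
python3 - <<'E'
from arc import *
s=r.read_state();z=s['eef_pos'][2]
kw=dict(rng=1.6,st=(.0008,.0006))
print('pile in pile.png',arcfit('pile',[.5698,.2606],.053,60,**kw))
for d in (25,35,40): print('pile in pre',d, arcfit('pre',[.5702,.2606],.053,d,**kw))
for dz in (.012,.0132): print('held pre',dz,arcfit('pre',[.5715,.2611],z+dz,60,**kw), 'hold2',arcfit('hold2',[.567,.26],.1279+dz,60,**kw))
E
```

```text
pile in pile.png (array([0.5698, 0.2607]), np.float32(-40.3))
pile in pre 25 (array([0.5699, 0.2607]), np.float32(-59.9))
pile in pre 35 (array([0.5699, 0.2606]), np.float32(-55.0))
pile in pre 40 (array([0.5699, 0.2606]), np.float32(-53.0))
held pre 0.012 (array([0.5716, 0.2612]), np.float32(-69.1)) hold2 (array([0.5675, 0.2602]), np.float32(-63.5))
held pre 0.0132 (array([0.5714, 0.2612]), np.float32(-69.6)) hold2 (array([0.5672, 0.2601]), np.float32(-63.6))
```

Both fits agree: pile at (0.5699, 0.2606), held lift at (0.5714, 0.2612). So I correct by −1.5 mm in x and −0.6 mm in y while lowering.

Emit:
step_arm(
  deltas="48 -0.0015 -0.0006 -0.002 0 0 0;48 -0.0015 -0.0006 -0.005 0 0 0;48 -0.0015 -0.0006 -0.008 0 0 0;48 -0.0015 -0.0006 -0.008 0 0 0;48 -0.0015 -0.0006 -0.008 0 0 0",
)

```text
clock: 15.4
eef_pos: [0.5776, 0.2609, 0.0551]
ee_rot: [0.067, -3.14, 0.0]
contact_force: [0.8, 0.3, -0.2]
width: 0.547
```

Emit:
step_arm(
  deltas="48 0.0008 0.0003 -0.0003 0 0 0;48 0.0008 0.0003 -0.0006 0 0 0;48 0.0008 0.0003 -0.0006 0 0 0",
)

```text
clock: 15.65
eef_pos: [0.5788, 0.2613, 0.0547]
ee_rot: [-0.067, 3.141, 0.0]
contact_force: [0.5, -0.8, -0.8]
width: 0.552
```

```bash
python3 - <<'E'
from arc import *
s=r.read_state();R=Ro.from_rotvec(s['ee_rot']).as_matrix();z=s['eef_pos'][2];print(s['eef_pos'],np.degrees(np.arctan2(R[1,0],R[0,0]))%360,s['contact_force'])
snap('wrist','pre2')
kw=dict(rng=1.6,st=(.0008,.0006))
for dz in (.012,.0132): print('held',arcfit('pre2',[.5700,.2606],z+dz,60,**kw),fitD('pre2',[.57,.2606,3.167],z+dz))
E
```

```text
[0.57876109 0.26130211 0.05472989] 182.4352079122239 [ 0.47479162 -0.75467122 -0.79063563]
held (array([0.5703, 0.2606]), np.float32(-70.1)) (array([0.57062028, 0.2605845 , 3.16951995]), np.float32(-59.632698))
held (array([0.5701, 0.2606]), np.float32(-70.8)) (array([0.57002212, 0.26037339, 3.17660195]), np.float32(-59.528645))[ WARN:0@2.139] global loadsave.cpp:1063 imwrite_ Unsupported depth image for selected encoder is fallbacked to CV_8U.
```

Aligned to about 0.2 mm. Lowering to contact.

Emit:
step_arm(
  deltas="48 -0.0002 0 -0.0005 0 0 0;48 -0.0002 0 -0.001 0 0 0;48 -0.0002 0 -0.0015 0 0 0;48 -0.0002 0 -0.0015 0 0 0",
)

```text
clock: 16.03
eef_pos: [0.5785, 0.2613, 0.0538]
ee_rot: [-0.067, 3.141, -0.0]
contact_force: [-1.2, -0.9, 5.6]
width: 0.551
```

Emit:
step_arm(
  deltas="58 0 0 0.0005 0 0 0;64 0 0 0.0005 0 0 0;72 0 0 0.0005 0 0 0;78 0 0 0.0005 0 0 0;78 0 0 0.0005 0 0 0",
)

```text
clock: 16.45
eef_pos: [0.5784, 0.2612, 0.0536]
ee_rot: [0.067, -3.141, 0.0]
contact_force: [0.3, 1.3, -0.6]
width: 0.781
```

Emit:
step_arm(
  deltas="78 0 0 0.01 0 0 0;78 0 0 0.03 0 0 0;90 -0.003 0 0.06 0 0 0;100 -0.006 0 0.085 0 0 0;100 -0.01 0 0.09 0 0 0;100 -0.01 0 0.09 0 0 0;100 -0.01 0 0.09 0 0 0",
)

```text
clock: 17.03
eef_pos: [0.5681, 0.2612, 0.1439]
ee_rot: [-0.067, 3.141, 0.0]
contact_force: [0.8, -0.5, -0.4]
width: 0.998
```

```bash
python3 - <<'E' 2>/dev/null
from arc import *
s=r.read_state();print(s['eef_pos'],s['width'],s['contact_force'])
snap('wrist','fin'); kw=dict(rng=1.6,st=(.0008,.0006))
print('new',arcfit('fin',[.5700,.2606],.067,60,**kw),fitD('fin',[.57,.2606,3.167],.067))
m=np.load('pics/fin.npy',allow_pickle=True).item();im=cv2.imread('pics/fin_full.png')
# profile of the round-end side wall along centre line (image column), looking for seams/steps
for y in (.2506,.2606,.2706):
    u,v=proj(m,[.5398,y,.067]); u=int(round(u)); v=int(round(v)); print(y,u,v,im[v-16:v+6,u].sum(1).tolist())
    print('  expected rows of levels .067 .053 .039 .025:',[round(proj(m,[.5698+.006-np.sqrt(.024**2-(y-.2606)**2),y,z])[1],1) for z in (.067,.053,.039,.025)])
# top camera: pile outline
snap('top','topf'); t=cv2.imread('pics/topf_full.png').astype(int);a=cv2.imread('pics/top_full.png').astype(int)
d=np.abs(t-a).sum(2)>60
n,l,st,c=cv2.connectedComponentsWithStats(d.astype(np.uint8)); print([(x[:5].tolist()) for x in st[1:] if x[4]>15])
E
```

```text
[0.56814347 0.26119059 0.14389089] 0.9975834978389625 [ 0.7537775  -0.48856139 -0.43293383]
new (array([0.5697, 0.2608]), np.float32(-41.0)) (array([0.56961603, 0.26068334, 3.16522272]), np.float32(-53.252445))
0.2506 266 178 [276, 272, 280, 273, 268, 276, 253, 211, 188, 177, 157, 122, 111, 112, 110, 110, 111, 115, 150, 203, 222, 225]
  expected rows of levels .067 .053 .039 .025: [np.float64(196.8), np.float64(192.7), np.float64(188.9), np.float64(185.6)]
0.2606 279 178 [274, 270, 273, 276, 276, 272, 272, 243, 178, 126, 109, 115, 107, 109, 107, 117, 148, 202, 220, 228, 223, 226]
  expected rows of levels .067 .053 .039 .025: [np.float64(194.5), np.float64(190.5), np.float64(186.8), np.float64(183.6)]
0.2706 293 179 [278, 272, 281, 278, 275, 267, 261, 262, 266, 262, 249, 219, 169, 131, 140, 134, 132, 134, 141, 178, 212, 217]
  expected rows of levels .067 .053 .039 .025: [np.float64(197.9), np.float64(193.7), np.float64(189.9), np.float64(186.5)]
[[0, 185, 479, 235, 31627], [257, 207, 303, 150, 11792], [390, 207, 20, 7, 42], [240, 226, 7, 13, 60], [386, 272, 7, 6, 19], [478, 360, 82, 60, 2455], [468, 391, 32, 20, 312], [69, 398, 11, 5, 36], [84, 398, 11, 4, 32], [301, 410, 27, 10, 94], [290, 415, 6, 5, 20]]
```

```bash
python3 - <<'E' 2>/dev/null
from arc import *
for n,lv,c in (('fin',(.067,.053,.039,.025),[.5697,.2607]),('pile',(.053,.039,.025),[.5698,.2606])):
    m=np.load(f'pics/{n}.npy',allow_pickle=True).item();im=cv2.imread(f'pics/{n}_full.png').astype(np.float32).sum(2)
    for y in (-.01,0,.01):
        P=[proj(m,[c[0]-.006-np.sqrt(.024**2-y*y),c[1]+y,z]) for z in lv]
        u=P[0][0]; vs=np.arange(P[-1][1]-6,P[0][1]+4); pr=map_coordinates(im,[vs,np.full(len(vs),u)],order=1)
        print(n,y,'levels',np.round([p[1] for p in P],1),'from',round(vs[0],1),pr.round(0).astype(int).tolist())
# wall-foot arc fit: lower edge of the pile against the plate, before and after
for n in('pile','fin'): print(n,arcfit(n,[.5698,.2606],.025,50,rng=2.4,st=(.0012,.0008)))
m=np.load('pics/fin.npy',allow_pickle=True).item();im=cv2.imread('pics/fin_full.png').astype(int)
for X in ([.5,.3,.025],[.5,.22,.025]):
    u,v=proj(m,X).astype(int);print('plate',im[v,u])
E
```

```text
fin -0.01 levels [180.6 177.4 174.4 171.8] from 165.8 [270, 274, 258, 218, 191, 180, 167, 140, 118, 113, 111, 110, 111, 110, 136, 182, 212, 223, 220]
fin 0 levels [178.3 175.1 172.3 169.7] from 163.7 [274, 275, 277, 274, 269, 251, 199, 141, 113, 110, 109, 111, 109, 113, 139, 187, 213, 223, 224]
fin 0.01 levels [181.8 178.4 175.4 172.7] from 166.7 [276, 269, 263, 262, 265, 263, 253, 228, 184, 143, 138, 135, 132, 133, 139, 167, 202, 215, 222, 224]
pile -0.01 levels [182.5 179.1 176.1] from 170.1 [276, 265, 249, 202, 182, 173, 157, 126, 112, 112, 115, 117, 150, 189, 216, 221, 223]
pile 0 levels [179.5 176.3 173.5] from 167.5 [274, 275, 277, 273, 262, 244, 195, 138, 112, 107, 110, 125, 166, 206, 219, 219, 218]
pile 0.01 levels [182.4 179.1 176.1] from 170.1 [265, 264, 259, 262, 264, 259, 243, 199, 159, 134, 130, 139, 158, 196, 220, 218, 212]
pile (array([0.5699, 0.2607]), np.float32(-51.2))
fin (array([0.5699, 0.2607]), np.float32(-49.2))
plate [90 92 96]
plate [88 93 97]
```

```bash
python3 - <<'E' 2>/dev/null
from h import *
a=cv2.imread('pics/top_full.png');b=cv2.imread('pics/topf_full.png')
for n,(u0,u1,v0,v1) in dict(shim=(378,404,212,226),tin=(272,300,160,186),awl=(256,324,270,290),green1=(336,352,228,244),green2=(380,398,270,286),red=(184,208,268,292),hammer=(330,416,152,184),brush=(202,268,164,184)).items():
    t=a[v0:v1,u0:u1]; res=cv2.matchTemplate(b[v0-5:v1+5,u0-5:u1+5],t,cv2.TM_CCOEFF_NORMED);_,mx,_,loc=cv2.minMaxLoc(res);print(n,round(mx,3),(loc[0]-5,loc[1]-5))
r.sign_off(); print(r.read_state()['clock'])
E
```

```text
shim 0.887 (0, 0)
tin 1.0 (0, 0)
awl 0.998 (0, 0)
green1 0.833 (-1, -1)
green2 0.944 (0, 0)
red 0.05 (5, -4)
hammer 0.999 (0, 0)
brush 0.999 (0, 0)
the job is handed in; nothing more can be done
the job is handed in; nothing more can be done
```

The lift is on the pile with its edges flush and its round end over the pile's round ends. I handed the job in at about 17 s of the 56 s allowed.

**What I did:** I drew the lift out of the rack's near slot by its top edge, laid it flat on the bare bench and let go. I then took it again across its width, turned it half round and set it down with about 6 N. The gripper was open and about 75 mm above the pile when I handed in.

**Last checks:**

| Check | Before | After |
|---|---|---|
| Top of pile: centre (m), yaw | (0.5698, 0.2606), 181.4° | (0.5696, 0.2607), 181.4° (new lift) |
| Foot of pile: centre (m) | (0.5699, 0.2607) | (0.5699, 0.2607) |

- **Pile:** the new lift matches the old top to about 0.2 mm and 0.1°, and the foot of the pile did not move.
- **Unmoved by top-camera comparison:** the tin, awl, hammer, brush, shim and second green piece showed no shift. The shim (0.89) and second green piece (0.94) matched less closely than the others.

**Not confirmed:**
- **Green piece near the rack:** the match was poorer (0.83) and read one pixel off. I think this is the arm's shadow, as nothing went near it.
- **Red look-alike:** it could not be compared in the last top picture (match 0.05), probably because the arm was over it. The arm stayed well above it.
- **Jar and shoe:** I did not check these afterwards.
- **Earlier fit on the bench:** the outline fits of the lift lying there disagreed by 1–2 mm. I placed it using the later fits of the lift in the gripper, which were consistent.

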